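Lift a sagging bolt out of its bent keeper and hold the tool crib's gate ajar

TASK

The sprung gate of the sharp-tool crib is bolted, and the bolt on its top rail has sagged behind the bent-up lip of its keeper. Take the bolt by its upright knob, lift it over the lip and draw it fully back, then with the same knob pull the gate open about 10 cm at its free edge, so that someone can reach a carving tool out, and finish while still holding it still there by the knob (it swings shut if let go). Leave the tools and other things lying around where they are.

Things in the scene. Friction and masses are not known exactly. Their poses are not given: they have to be found in the camera images.
- crib: fixed plywood tool crib standing on the bench, 380 mm wide (its y), about 200 mm deep (its x, away from the gate) and 160 mm high. Origin on the bench under the middle of the gate opening; own x points from the gate into the crib, own y along the shut gate towards the hinge (the robot's left), z up. Its flat roof is at z = 160 mm, from 19 to 184 mm behind the origin.
- keeper_lip (a point): middle of the top edge of the keeper's bent-up lip, at (0, -148, 177) mm in the crib's frame: a 4 mm thick steel lip, 36 mm wide, standing on the fixed post beside the gate's free edge. The bolt's head lies beyond it, between two cheeks 32 mm apart under a narrow bridge (top 224 mm above the bench; the cheeks run from 150 to 172 mm along the crib's -y).
- gate (a joint): swing of the gate in rad: 0 shut, grows as the free edge comes out towards the robot (crib's -x; seen from above the gate turns clockwise), stop at 1.2. Gate is 280 mm wide, 30 mm thick, its underside 40 mm and its top rail's upper face 160 mm above the bench. A spring pulls it shut with about 0.36 N m (shut) to 0.5 N m (ajar), so it takes 2 to 4 N at the knob. 0.36 rad is 10 cm at the free edge. It cannot move while the bolt's head is in the keeper.
- gate_hinge (a point): point on the gate's vertical hinge axis at the height of the top rail's upper face; at (-15, 142, 160) mm in the crib's frame.
- gate_edge (a point): middle of the gate's free edge, at the top rail's upper face, 280 mm from the hinge along the gate and midway through its thickness.
- bolt (a joint): how far the bolt is drawn along the gate towards the hinge (crib's +y while the gate is shut), in m: 0 to 0.05 (stop); starts at 0 to 0.003. Its head meets the lip after 0.004 unless lifted; the head is wholly out of the keeper from 0.022 on; fully back is 0.04 or more. Sliding friction about 2 N: it stays where it is left.
- bolt_lift (a joint): how far the whole bolt is raised in its two tall guides, in m: 0 sagged, 0.016 stop. It drops back under its own weight (about 2 N). At 0.008 and above the head passes over the lip; 0.012 is a comfortable lift.
- bolt_nose (a point): centre of the outer end of the bolt's head. The bolt is a 10 mm steel rod lying along the gate's top rail, rod axis 183 mm above the bench when sagged, with a round head 26 mm in diameter and 14 mm long at the keeper end.
- knob: the bolt's knob, an upright plain steel rod 16 mm in diameter that rises 52 mm from the bolt's axis (top 235 mm above the bench when sagged); origin on the bolt's axis, 190 mm from the hinge along the gate when the bolt is home and 15 mm behind the hinge axis. Axes as the gate's: x through the gate into the crib, y along it towards the hinge.
- knob_grip (a point): where to pinch the knob: on its axis, 28 mm above the bolt's axis (211 mm above the bench when sagged). From above, fingers closing across the gate (crib's x) are clear of everything; along the gate the steel guides, tops 211 mm above the bench, stand 42 mm from the knob on the keeper's side and 85 mm on the hinge's side (35 mm when fully drawn).
- rasp: rasp with a wooden handle, 340 mm long, lying flat on the bench in front of the gate, at most 26 mm high, so the gate passes over it; origin midway along it, underside; own x points from handle to blade
- glue: white bottle, 56 mm diameter, 150 mm tall, standing on the bench; origin centre of its underside
- square: try square lying flat on the bench to the right of the crib, wooden stock 110 mm, steel blade 130 mm; origin under the stock's centre
- mallet: wooden mallet lying flat on the bench to the left of the crib, head 70 x 120 x 55 mm, handle 200 mm along its -x; origin under the head's centre
- offcut: wooden offcut 50 x 50 x 22 mm lying on the crib's roof; origin centre of its underside
- chisel: chisel lying on the crib's roof behind the bolt, 230 mm long, handle 26 mm thick; origin about midway, underside; own x points from handle to blade
- screws_cup: open metal cup, 76 mm diameter, 70 mm tall, standing on the bench; origin centre of its underside

How it is judged:
By the outcome, as a careful person would: the job done as asked, in the order asked, and still so for the second after the job is handed in, while the arm keeps its last pose, push and grip.
It also fails if it takes over 32 s, if anything falls off the work surface, if the arm or the gripper's body presses on something with over 40 N, if the wrist force passes 120 N, or if a joint passes its speed limit or range.

ROBOT

A 7-joint arm with a two-finger parallel gripper is mounted at the origin on the work surface. World frame = base frame: x ahead of the robot, y to its left, z up, the work surface at z = 0. Lengths are in mm, angles in rad, forces in N, time in s.
With the tool pointing down it reaches from about 400 to 875 mm from the base axis. Payload 4.4 kg.
Tool frame: the origin (TCP) lies at the very end of the fingers, on their centre line; the grasp point (between the pads) lies 19 mm behind it; y points along the fingers, z is the direction in which the jaws open and shut, and the axes are right-handed (so a half turn about y gives the same grasp; the last joint's range is limited). The gripper opens to 85 mm and grips with 20 to 120 N. Pads are 22 mm wide; open, the fingers measure 114 mm over their backs; the gripper's body (76 mm by 85 mm) begins 54 mm behind the grasp point. The pads swing forward as they close: fully open they stand 13 mm farther back than shut.
Start: joints at [1.256, 0.628, 0.038, 1.517, -0.027, 0.996, -0.02], TCP at [160.084, -629.993, 231.313] pointing down, gripper open.
Joint ranges: [-3.06, 3.06], [-0.37, 2.12], [-1.25, 1.32], [0.18, 2.47], [-1.1, 4.24], [0.23, 1.98], [-2.94, 2.94]. Speed limits (rad/s): [2.57, 2.57, 3.14, 3.14, 3.14, 3.14, 3.14].

INTERFACE

Orientations are given as [roll, pitch, yaw] about the fixed x, y, z axes, in that order (R = Rz(yaw) Ry(pitch) Rx(roll)).
In Python, from cell import ctrl, imaging, finish_job gives the robot as it stands.
- The arm moves only by the shell command python3 -m inch 'ROWS'. ROWS is JSON, one flat list of numbers, 7 for each row, row after row: the opening, from 0 (shut) to 1 (fully open), then the shift along the tool's x, y, z in cm, then the turn, a rotation vector about the tool's x, y, z in degrees. A call has 1 to 12 rows; each row is the pose to reach, as a shift and turn from the pose commanded when the call began, along the tool's axes at that moment; what a row does not reach only later rows make up. A row lasts 1/10 s, in which the tool goes at most 50 mm and 8.59 degrees, less where a joint would pass 70% of its speed; a pose out of reach is approached as far as the arm can. A call with a gripper value outside its range is refused whole. The fingers move at their own pace and stop on an object; the grip force is fixed at half the most. Time passes only in rows, so rows that repeat a pose let the fingers close. It gives the time, the measured TCP pose, the force and the opening at its end, in the units of the state.
- ctrl.read_state(): the state, without advancing time (a new reading comes with each control period).
- imaging.get_image(name): name is "side" or "top" or "wrist"; returns a dict with "img" (480x640x3 uint8, red, green, blue), "fx", "fy", "cx", "cy" (pixels), "R" (3x3) and "t" (3): a world point X has camera coordinates R X + t. Camera axes: x right, y down, z forward; pixel columns grow to the right and rows downward; lengths in mm; the calibration is good to about 2 mm. A picture is of the moment at which its call begins. There is no depth.
- finish_job(): hands the job in, once; it reports no verdict.
The state is a dict: "clock": time; "qpos": joint angles; "qd": joint speeds; "tau": joint torques, N m; "eef_pos": TCP position; "tool_rot": TCP orientation; "force": force on the tool from outside, world axes, zero at the start; "torque": the same for the moment, N m; "width": finger opening in mm.
Only numpy, scipy, OpenCV 4.12 (cv2) and the standard library are available. Lean on these libraries where they do the work, as an engineer would, in place of code of your own. Each camera call takes 0.05 s, during which the arm holds its last target.

## Working session

There is one attempt and no reset: what is moved stays moved. The work goes in short steps, Python scripts to look and compute and a shell command to move; the robot and the scene stay as the last step left them, time stands still between calls to the robot, and variables do not carry over. Pictures are saved under pics/ and viewed, and the job is handed in when it is done.

```bash
ls; mkdir -p pics; python3 - <<'E'
from cell import ctrl, imaging
import cv2
s=ctrl.read_state(); print(s)
for n in ("side","top","wrist"):
    d=imaging.get_image(n); cv2.imwrite(f"pics/{n}0.png",d["img"][:,:,::-1])
    print(n,d["fx"],d["fy"],d["cx"],d["cy"],d["R"],d["t"])
E
```

```text
pics
{'clock': 0.0, 'qpos': array([ 1.25619166,  0.62934654,  0.03845209,  1.51834192, -0.02701723,
        0.99632581, -0.0199813 ]), 'qd': array([-5.43025293e-04, -6.29976572e-05, -9.86745584e-04, -8.72161220e-04,
       -5.44830781e-04,  8.10547031e-04, -5.22054077e-04]), 'tau': array([ 4.69929109e-04, -5.63398576e+01,  1.22669064e+00, -1.93443096e+01,
        1.11349707e-02,  1.07068048e-02,  1.25621216e-05]), 'eef_pos': array([ 159.93451102, -629.37646925,  230.39736159]), 'tool_rot': array([-1.57269968e+00, -1.62997157e-05, -2.89278626e+00]), 'force': array([ 0.5925993 , -0.00376466,  0.09369078]), 'torque': array([-0.0227235 ,  0.00094683,  0.05794439]), 'width': 85.37549870172349}
side 620.9558277085113 620.9558277085113 310.82420182258517 237.71523708647607 [[-0.78340337 -0.62149169  0.00521909]
 [-0.48203831  0.60227582 -0.63631981]
 [ 0.39232415 -0.50101088 -0.77140771]] [ 486.62179634  360.05539548 1290.03384263]
top 443.00784806713875 443.00784806713875 318.8642324172001 240.39356743993991 [[ 0.02723195 -0.99955758  0.01196115]
 [-0.98063151 -0.0290342  -0.19369786]
 [ 0.19395944 -0.00645471 -0.98098831]] [  -3.43413091  615.46722457 1309.38342229]
wrist 386.2241068177356 386.2241068177356 314.8809478423486 241.5698884977501 [[ 0.24659819 -0.9691161  -0.00182073]
 [-0.92547152 -0.23604917  0.29628239]
 [-0.28756181 -0.07137767 -0.95509865]] [-649.7720881   -38.43430342  380.15918379]
```

View pics/side0.png

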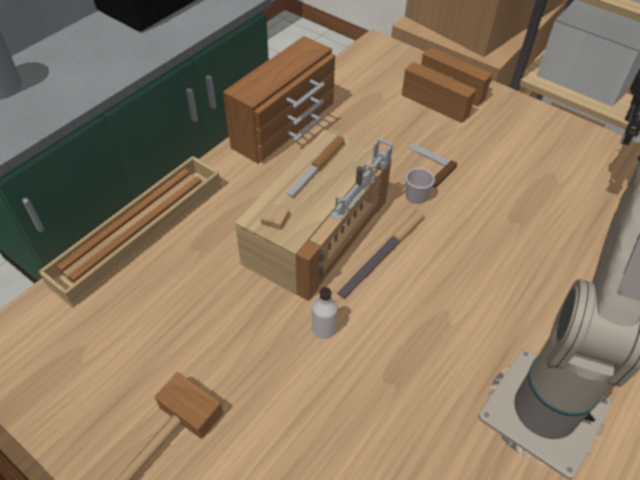

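View pics/top0.png

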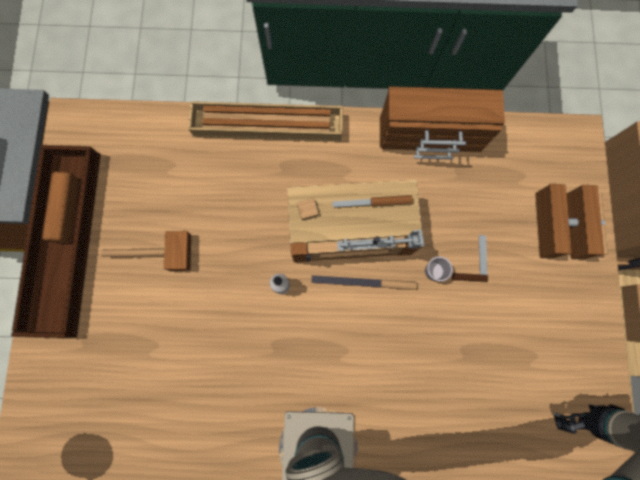

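View pics/wrist0.png

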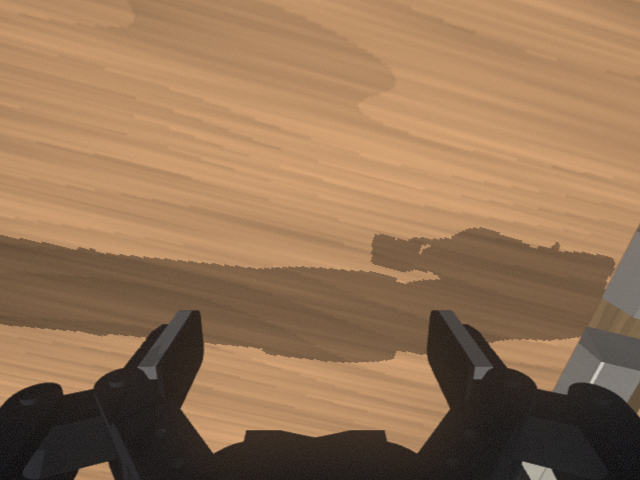

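The crib stands ahead of the robot (top view about (355,220), roof in 290-420 × 185-260). The knob is near side pixel (362,175). I'll zoom in for exact pixels.

```bash
python3 - <<'E'
import cv2
a=cv2.imread("pics/side0.png")[120:320,220:440]; cv2.imwrite("pics/side0z.png",cv2.resize(a,None,fx=3,fy=3,interpolation=cv2.INTER_CUBIC)[:600,:660])
a=cv2.imread("pics/top0.png")[170:300,270:470]; cv2.imwrite("pics/top0z.png",cv2.resize(a,None,fx=4,fy=4,interpolation=cv2.INTER_CUBIC))
E
```

```text
(no output)
```

View pics/side0z.png

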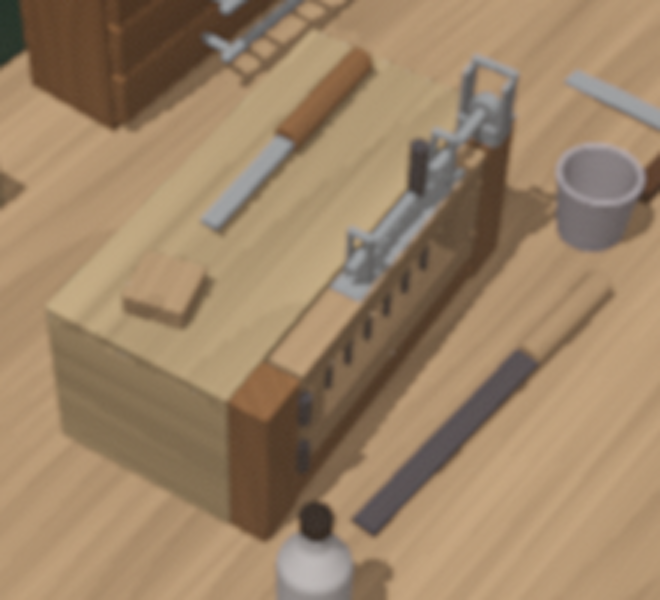

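View pics/top0z.png

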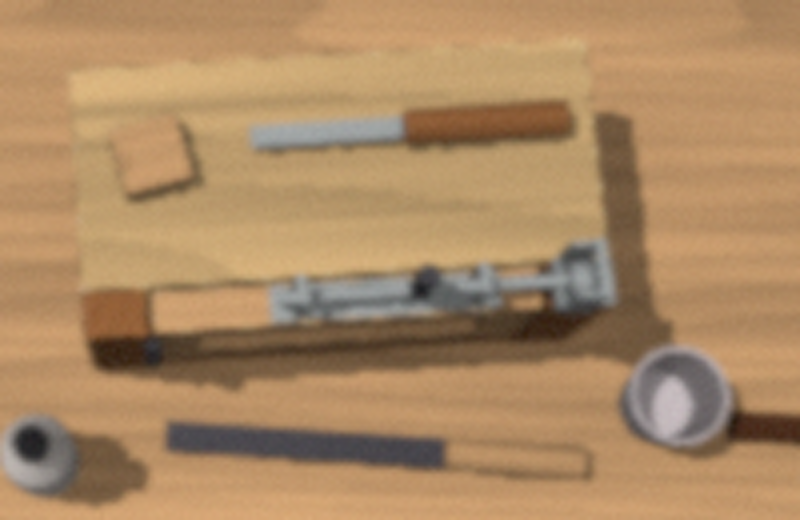

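```bash
cat > h.py <<'E'
import numpy as np
from scipy.optimize import least_squares
from scipy.spatial.transform import Rotation as Ro
def proj(d,X):
    X=np.atleast_2d(X); c=X@np.array(d["R"]).T+np.array(d["t"])
    return np.c_[d["fx"]*c[:,0]/c[:,2]+d["cx"], d["fy"]*c[:,1]/c[:,2]+d["cy"]]
def world(p,L):
    c,s=np.cos(p[2]),np.sin(p[2]); L=np.atleast_2d(L)
    return np.c_[p[0]+c*L[:,0]-s*L[:,1],p[1]+s*L[:,0]+c*L[:,1],L[:,2]]
E
python3 - <<'E'
from h import *
from cell import imaging
obs={"top":[((184,190,160),287,188),((184,-190,160),416.2,180.5),((19,190,160),290,242.5),((0,-48,235),377,238)],
"side":[((184,190,160),235.7,223.3),((19,190,160),296,255),((184,190,0),241.7,264.3),((19,190,0),298.3,293.3),((184,-190,160),325,130),((0,-48,235),359.7,167.3)]}
cam={n:imaging.get_image(n) for n in obs}
def res(p,full=False):
    r=[]
    for n,o in obs.items():
        L=np.array([q[0] for q in o],float); uv=np.array([q[1:] for q in o])
        r.append(proj(cam[n],world(p,L))-uv)
    return np.vstack(r)
s=least_squares(lambda p:res(p).ravel(),[600,-80,0],loss="soft_l1")
print(s.x); print(res(s.x).round(1)); p=s.x
for nm,L in dict(knob_grip=(0,-48,211),knobtop=(0,-48,235),hinge=(-15,142,160),lip=(0,-148,177)).items(): print(nm,world(p,L).round(1))
import cv2
for n in cam:
    im=cam[n]["img"][:,:,::-1].copy(); im=cv2.resize(im,None,fx=4,fy=4,interpolation=cv2.INTER_CUBIC)
    pts=[(x,y,z) for x in(19,184) for y in(-190,190) for z in(0,160)]+[(0,-48,211),(0,-48,235),(0,-48,183),(0,-148,177),(-15,142,160),(-15,-138,160),(-15,-138,40)]
    for u,v in proj(cam[n],world(p,pts)): cv2.circle(im,(int(4*u+1.5),int(4*v+1.5)),4,(0,0,255),-1)
    cv2.imwrite(f"pics/ov_{n}.png", im[480:1080,880:1680] if n=="side" else im[680:1240,1080:1860])
np.save("crib.npy",p)
E
```

```text
[ 5.85026846e+02 -9.41893045e+01  9.64117572e-02]
[[-0.1 -0.3]
 [-0.6 -0.8]
 [ 0.1  0.5]
 [ 0.2  0.9]
 [-0.  -1.2]
 [ 0.3 -1.5]
 [-0.3  0.4]
 [-1.1  1.8]
 [-0.1 -0.7]
 [ 1.4  0.4]]
knob_grip [[ 589.6 -142.   211. ]]
knobtop [[ 589.6 -142.   235. ]]
hinge [[556.4  45.7 160. ]]
lip [[ 599.3 -241.5  177. ]]
```

View pics/ov_side.png

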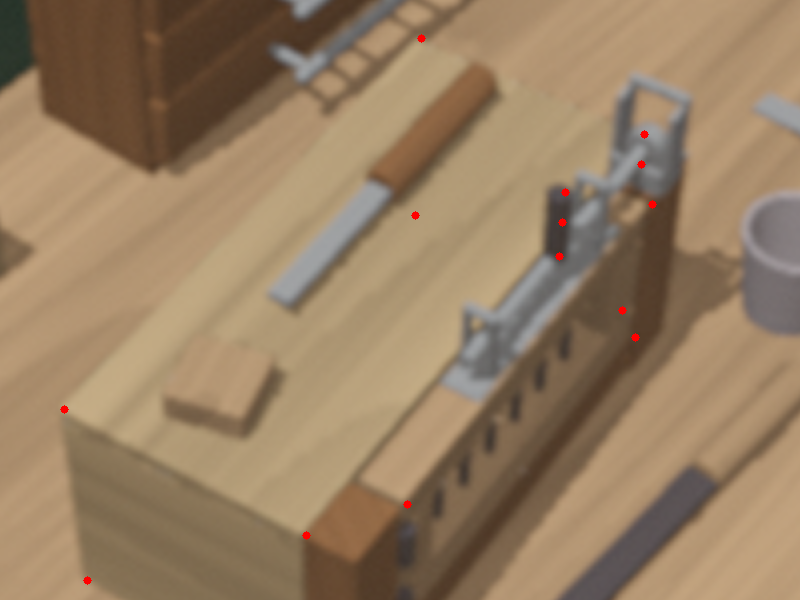

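View pics/ov_top.png

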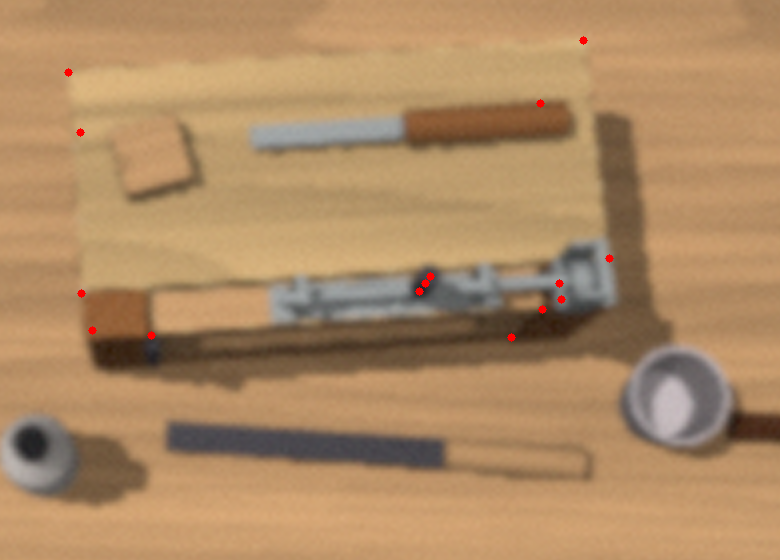

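```bash
cat >> h.py <<'E'
def rel(target,yaw_deg,state,pos=None):
    """target TCP world mm; tool y down, tool z along crib-x turned by yaw_deg (world angle of tool z)"""
    R0=Ro.from_euler('xyz',state["tool_rot"]).as_matrix()
    a=np.radians(yaw_deg); z=np.array([np.cos(a),np.sin(a),0]); y=np.array([0,0,-1.]); x=np.cross(y,z)
    R1=np.c_[x,y,z]
    p0=state["eef_pos"] if pos is None else pos
    return (R0.T@(np.array(target)-p0)/10).round(2), np.degrees(Ro.from_matrix(R0.T@R1).as_rotvec()).round(2)
E
python3 - <<'E'
from h import *
from cell import imaging,ctrl
cam={n:imaging.get_image(n) for n in("top","side")}
px={"top":(376.6,237.7),"side":(358.9,167.1)}
s=least_squares(lambda X:np.r_[[*(proj(cam[n],X)[0]-px[n]) for n in px]].ravel(),[590,-142,235]); print(s.x,s.fun)
st=ctrl.read_state()
print(rel((589,-142,320),np.degrees(.0964),st))
E
```

```text
File "<stdin>", line 5
    s=least_squares(lambda X:np.r_[[*(proj(cam[n],X)[0]-px[n]) for n in px]].ravel(),[590,-142,235]); print(s.x,s.fun)
                                    ^^^^^^^^^^^^^^^^^^^^^^^^^^
SyntaxError: iterable unpacking cannot be used in comprehension
```

```bash
python3 - <<'E'
from h import *
from cell import imaging,ctrl
cam={n:imaging.get_image(n) for n in("top","side")}
px={"top":(376.6,237.7),"side":(358.9,167.1)}
s=least_squares(lambda X:np.concatenate([proj(cam[n],X)[0]-px[n] for n in px]),[590,-142,235]); print(s.x,s.fun)
st=ctrl.read_state()
print(rel((589,-142,320),np.degrees(.0964),st))
E
```

```text
[ 593.40574294 -139.77348273  235.89918956] [-0.12882878 -0.30445953  0.26861215  0.07431675]
(array([-53.58,  -8.87, -36.73]), array([ 2.000e-02, -8.127e+01, -2.000e-02]))
```

```bash
python3 -m inch '[1,0,-4.5,0,0,0,0, 1,-4,-8,-2.7,0,-7,0, 1,-8,-9,-5.5,0,-14,0, 1,-12,-9,-8.2,0,-21,0, 1,-16,-9,-11,0,-28,0, 1,-20,-9,-13.7,0,-35,0, 1,-24,-9,-16.5,0,-42,0, 1,-28,-9,-19.2,0,-49,0, 1,-32,-9,-22,0,-56,0, 1,-36,-9,-24.7,0,-63,0, 1,-40,-9,-27.4,0,-70,0, 1,-44,-9,-30.2,0,-77,0]'
python3 - <<'E'
from h import *
from cell import ctrl
st=ctrl.read_state(); print(st["qpos"].round(2),st["tool_rot"],st["eef_pos"])
print(rel((592,-141,300),5.52,st))
E
```

```text
clock: 1.55
eef_pos: [513.2, -227.7, 321.6]
tool_rot: [-1.57, -0.001, -1.544]
force: [0.7, -1.0, -0.1]
width: 85.1
[ 0.63  0.43 -0.39  1.64  0.18  1.11  0.22] [-1.57027811e+00 -6.38938321e-04 -1.54444781e+00] [ 513.18571852 -227.66391511  321.60470434]
(array([-8.46,  2.16,  8.11]), array([-0.03, -4.01,  0.04]))
```

```bash
python3 -m inch '[1,-4,0,4,0,-4,0, 1,-7,1,6.5,0,-4,0, 1,-8.4,2.2,8,0,-4,0, 1,-8.4,2.2,8,0,-4,0]'
python3 - <<'E'
from h import *
from cell import ctrl,imaging
import cv2
st=ctrl.read_state(); print(st["tool_rot"],st["eef_pos"])
for n in("wrist","side","top"):
    d=imaging.get_image(n); im=d["img"][:,:,::-1].copy()
    if n!="wrist":
        im=im[100:300,220:460] if n=="side" else im[170:300,270:470]; im=cv2.resize(im,None,fx=3,fy=3,interpolation=cv2.INTER_CUBIC)
    else:
        np.save("wr.npy",np.array([d["fx"],d["fy"],d["cx"],d["cy"],*np.ravel(d["R"]),*d["t"]]))
    cv2.imwrite(f"pics/{n}1.png",im)
E
```

```text
clock: 1.95
eef_pos: [591.4, -138.7, 297.6]
tool_rot: [-1.572, 0.003, -1.473]
force: [-0.6, 0.1, 0.2]
width: 85.0
[-1.57211513  0.00329072 -1.47278677] [ 591.43194579 -138.72804697  297.56698177]
```

View pics/wrist1.png

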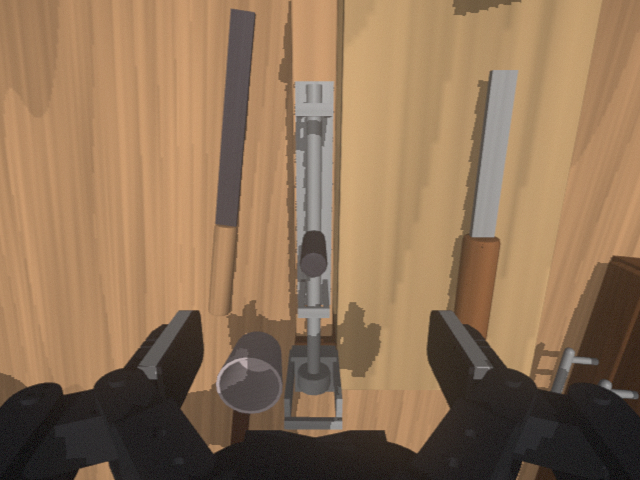

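View pics/side1.png

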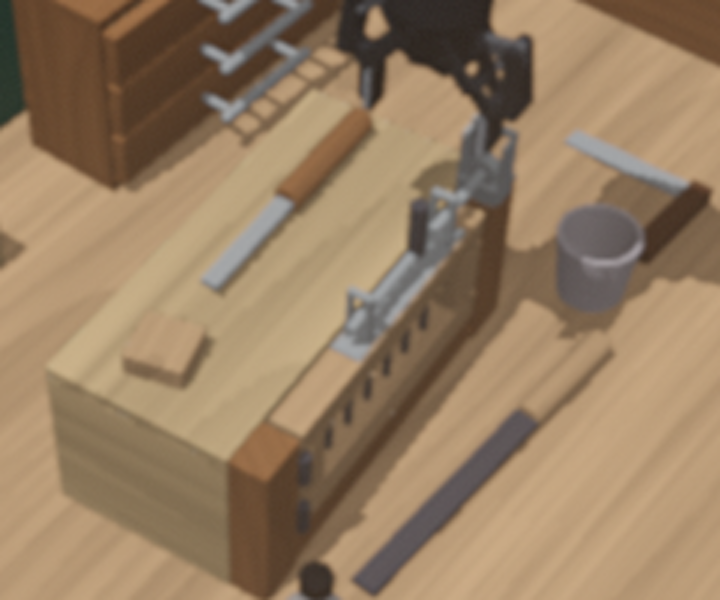

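View pics/top1.png

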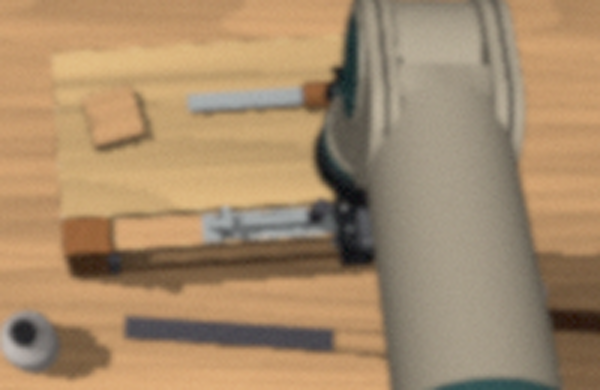

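```bash
cat >> h.py <<'E'
def ray(d,u,v,z):
    R=np.array(d["R"]);t=np.array(d["t"]); C=-R.T@t
    r=R.T@np.array([(u-d["cx"])/d["fx"],(v-d["cy"])/d["fy"],1]); return C+r*(z-C[2])/r[2]
E
python3 - <<'E'
from h import *
from cell import ctrl,imaging
import cv2
d=imaging.get_image("wrist"); im=d["img"][:,:,::-1]
cv2.imwrite("pics/wz.png",cv2.resize(im[200:440,260:380],None,fx=2.5,fy=2.5*1,interpolation=cv2.INTER_CUBIC))
print("knobtop",ray(d,314,263,235)); 
a=ray(d,314,105,183);b=ray(d,313.5,360,183); print(a,b,np.degrees(np.arctan2(*(a-b)[:2][::-1]))-90)
a=ray(d,342,60,160);b=ray(d,337,320,160); print("roof edge",a,b,np.degrees(np.arctan2(*(a-b)[:2][::-1]))-90)
p=np.load("crib.npy"); print(proj(d,world(p,[(0,-48,235),(0,-48,183),(0,-148,177),(19,140,160),(19,-130,160)])))
E
```

```text
knobtop [ 589.97814516 -146.71812193  235.        ]
[582.01766154 -59.90631103 183.        ] [ 598.43249709 -246.14044453  183.        ] 5.037081799814061
roof edge [597.94702    -29.13778408 160.        ] [ 615.48690906 -222.37749207  160.        ] 5.1863838750228695
[[314.17196879 255.13429158]
 [314.32177497 230.41096627]
 [315.11703318 350.53203661]
 [343.70484192 -77.61873886]
 [338.25801276 319.41869786]]
```

View pics/wz.png

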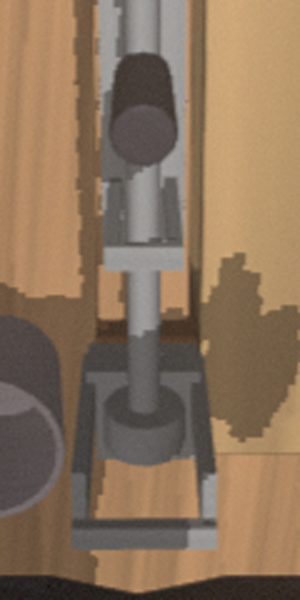

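```bash
python3 - <<'E'
from h import *
from cell import ctrl,imaging
d=imaging.get_image("wrist"); print(ray(d,316.9,253.3,235))
st=ctrl.read_state(); print(st["eef_pos"],rel((592,-140.5,195),5.3,st))
E
```

```text
[ 591.1017951  -141.29888973  235.        ]
[ 589.75257557 -145.13957517  299.92904826] (array([-0.46, 10.49,  0.26]), array([-0.02, -0.2 ,  0.08]))
```

```bash
python3 -m inch '[1,-0.42,3,0.2,0,0,0, 1,-0.42,6,0.2,0,0,0, 1,-0.42,8.5,0.2,0,0,0, 1,-0.42,10.2,0.2,0,0,0, 1,-0.42,10.5,0.2,0,0,0, 1,-0.42,10.5,0.2,0,0,0]'
python3 - <<'E'
from h import *
from cell import ctrl,imaging
import cv2
for n in("wrist","side"):
    d=imaging.get_image(n); im=d["img"][:,:,::-1].copy()
    if n=="side": im=cv2.resize(im[100:260,300:460],None,fx=3.7,fy=3.7,interpolation=cv2.INTER_CUBIC)
    cv2.imwrite(f"pics/{n}2.png",im)
st=ctrl.read_state(); print(st["eef_pos"],st["force"],st["tool_rot"])
E
```

```text
clock: 2.8
eef_pos: [591.7, -139.9, 194.7]
tool_rot: [-1.571, -0.0, -1.481]
force: [0.0, -0.7, -0.1]
width: 85.3
[ 592.67946849 -139.50719817  195.75201184] [ 0.69131464 -0.15568846  0.93160464] [-1.56845640e+00 -7.96690975e-04 -1.48006590e+00]
```

View pics/wrist2.png

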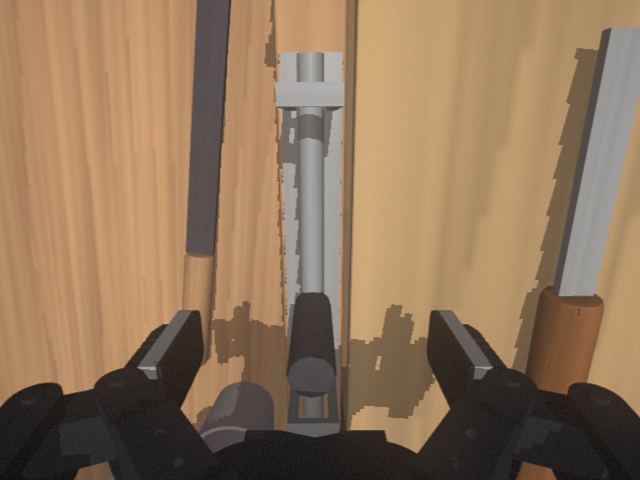

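View pics/side2.png

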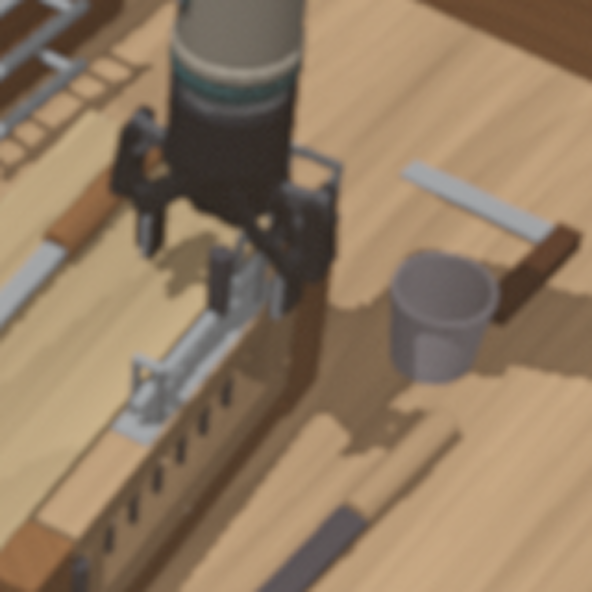

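```bash
python3 - <<'E'
from h import *
from cell import ctrl,imaging
d=imaging.get_image("wrist"); st=ctrl.read_state(); e=st["eef_pos"]; print(e, ray(d,312,375,235), ray(d,312,375,233), proj(d,[e,e+[0,0,19],e+[0,0,39]]))
E
```

```text
[ 592.75248001 -139.35705458  195.8279826 ] [ 592.28756714 -140.49786283  235.        ] [ 592.40958547 -141.96497865  233.        ] [[313.79078113 312.87487649]
 [313.79439817 337.62945887]
 [313.79937438 371.68595542]]
```

```bash
python3 -m inch '[0.5,0.1,0,0,0,0,0, 0,0.1,0,0,0,0,0, 0,0.1,0,0,0,0,0, 0,0.1,0,0,0,0,0, 0,0.1,0,0,0,0,0, 0,0.1,0,0,0,0,0, 0,0.1,0,0,0,0,0, 0,0.1,0,0,0,0,0, 0,0.1,0,0,0,0,0, 0,0.1,0,0,0,0,0]'
python3 -c "
from cell import ctrl
s=ctrl.read_state();print(s['eef_pos'],s['force'],s['torque'],s['width'])"
```

```text
clock: 3.95
eef_pos: [591.1, -139.9, 194.5]
tool_rot: [-1.573, -0.0, -1.479]
force: [-4.5, -0.9, 6.0]
width: 14.4
[ 591.07311045 -139.90292423  194.5089328 ] [-4.45019572 -0.88183826  6.02981761] [ 0.0633634   0.97224315 -0.03016479] 14.359012620509294
```

```bash
python3 -m inch '[0,0.1,-0.4,0,0,0,0, 0,0.1,-0.8,0,0,0,0, 0,0.1,-1.2,0,0,0,0, 0,0.1,-1.2,0,0,0,0, 0,0.1,-1.2,0,0,0,0]'
python3 - <<'E'
from h import *
from cell import ctrl,imaging
import cv2
for n in("wrist","side"):
    d=imaging.get_image(n); im=d["img"][:,:,::-1].copy()
    if n=="side": im=cv2.resize(im[100:260,300:460],None,fx=3.7,fy=3.7,interpolation=cv2.INTER_CUBIC)
    cv2.imwrite(f"pics/{n}3.png",im)
st=ctrl.read_state(); print(st["eef_pos"],st["force"],st["tool_rot"],st["width"])
E
```

```text
clock: 4.45
eef_pos: [591.1, -140.3, 206.1]
tool_rot: [-1.573, 0.001, -1.479]
force: [-4.0, 1.8, -1.8]
width: 14.4
[ 591.12076201 -140.38108012  206.08601229] [-4.11399665  1.98508032 -1.44401899] [-1.57295675e+00  8.57853217e-04 -1.47885821e+00] 14.259089742714494
```

View pics/wrist3.png

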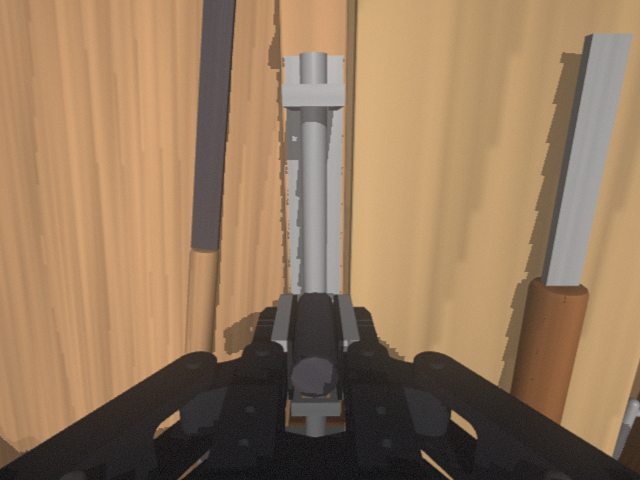

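View pics/side3.png

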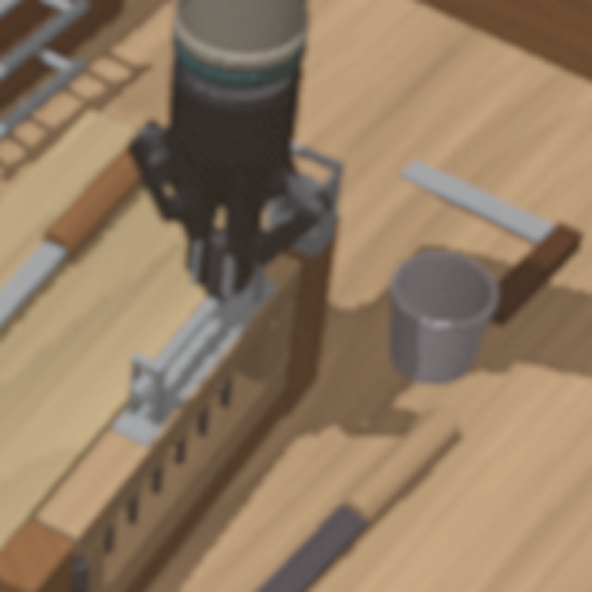

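```bash
python3 -m inch '[0,-0.4,0,0,0,0,0, 0,-0.9,0,0,0,0,0, 0,-1.4,0,0,0,0,0, 0,-1.9,0,0,0,0,0, 0,-2.4,0,0,0,0,0, 0,-2.4,0,0,0,0,0]'
python3 -c "
from cell import ctrl
s=ctrl.read_state();print(s['eef_pos'],s['force'],s['torque'],s['width'])"
```

```text
clock: 5.15
eef_pos: [588.9, -117.3, 206.1]
tool_rot: [-1.573, -0.001, -1.479]
force: [-5.7, -0.2, -1.7]
width: 14.4
[ 588.86041747 -117.2503752   206.10825467] [-5.7240824  -0.24794035 -1.6790206 ] [ 7.71482895e-04  1.02391563e+00 -1.06578906e-01] 14.393477583644634
```

```bash
python3 -m inch '[0,-0.5,0,0,0,0,0, 0,-1,0,0,0,0,0, 0,-1.5,0,0,0,0,0, 0,-2.0,0,0,0,0,0, 0,-2.1,0,0,0,0,0, 0,-2.1,0,0,0,0,0]'
python3 - <<'E'
from h import *
from cell import ctrl,imaging
import cv2
for n in("wrist","side"):
    d=imaging.get_image(n); im=d["img"][:,:,::-1].copy()
    if n=="side": im=cv2.resize(im[100:260,300:460],None,fx=3.7,fy=3.7,interpolation=cv2.INTER_CUBIC)
    cv2.imwrite(f"pics/{n}4.png",im)
st=ctrl.read_state(); print(st["eef_pos"],st["force"],st["tool_rot"],st["width"])
E
```

```text
clock: 5.75
eef_pos: [586.8, -96.8, 206.1]
tool_rot: [-1.573, -0.001, -1.48]
force: [-5.2, -2.0, -1.3]
width: 14.6
[586.79476841 -96.77194038 206.06510826] [-5.89787694 -1.33754761 -1.27696621] [-1.57335223e+00 -9.29126820e-04 -1.47959883e+00] 14.722652078675681
```

View pics/wrist4.png

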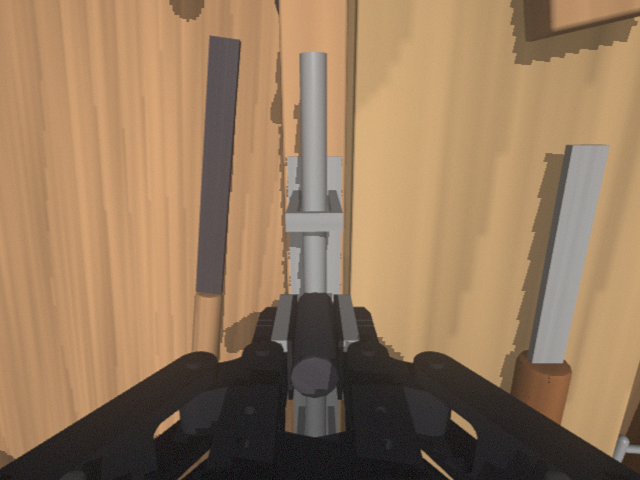

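View pics/side4.png

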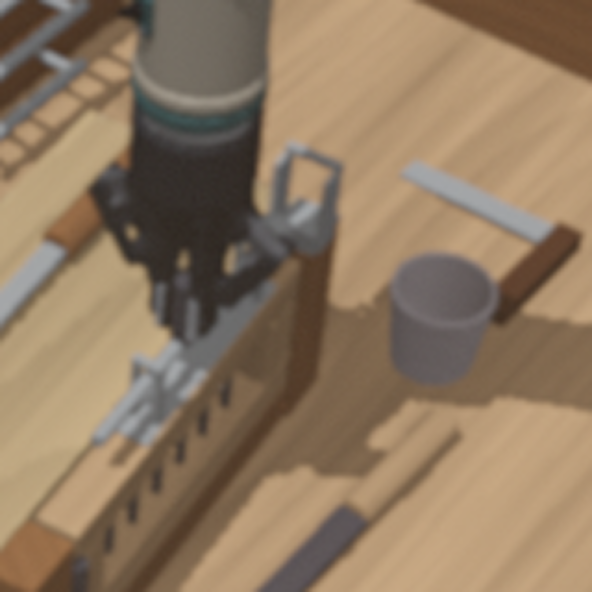

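```bash
python3 - <<'E'
from h import *
from cell import ctrl
st=ctrl.read_state(); e=st["eef_pos"]; R0=Ro.from_euler('xyz',[-np.pi/2,0,st["tool_rot"][2]]).as_matrix()
h=np.array([558.2,46.6,0]); print(e)
for k in np.arange(1,13)*.03:
    r=Ro.from_euler('z',-k).apply((e-h)*[1,1,0]); d=r-(e-h)*[1,1,0]
    print(round(k,2),(R0.T@d/10).round(2),round(np.degrees(k),2))
E
```

```text
[586.79476841 -96.77194038 206.06510826]
0.03 [ 0.04 -0.   -0.44] 1.72
0.06 [ 0.07 -0.   -0.87] 3.44
0.09 [ 0.08 -0.   -1.31] 5.16
0.12 [ 0.08 -0.   -1.75] 6.88
0.15 [ 0.07 -0.   -2.19] 8.59
0.18 [ 0.04 -0.   -2.63] 10.31
0.21 [ 0.   -0.   -3.06] 12.03
0.24 [-0.05 -0.   -3.5 ] 13.75
0.27 [-0.12 -0.   -3.93] 15.47
0.3 [-0.19 -0.   -4.37] 17.19
0.33 [-0.28 -0.   -4.79] 18.91
0.36 [-0.39 -0.   -5.22] 20.63
```

```bash
python3 -m inch '[0,0.04,0,-0.44,0,1.72,0, 0,0.07,0,-0.87,0,3.44,0, 0,0.08,0,-1.31,0,5.16,0, 0,0.08,0,-1.75,0,6.88,0, 0,0.07,0,-2.19,0,8.59,0, 0,0.04,0,-2.63,0,10.3,0, 0,0.04,0,-2.63,0,10.3,0]'
python3 - <<'E'
from h import *
from cell import ctrl,imaging
import cv2
for n in("wrist","side"):
    d=imaging.get_image(n); im=d["img"][:,:,::-1].copy()
    if n=="side": im=cv2.resize(im[100:260,280:440],None,fx=3.7,fy=3.7,interpolation=cv2.INTER_CUBIC)
    cv2.imwrite(f"pics/{n}5.png",im)
st=ctrl.read_state(); print(st["eef_pos"],st["force"],st["tool_rot"],st["width"])
h=np.array([558.2,46.6,0]); v=(st["eef_pos"]-h); print(np.hypot(*v[:2]), np.degrees(np.arctan2(v[1],v[0])))
E
```

```text
clock: 6.55
eef_pos: [561.4, -99.1, 206.5]
tool_rot: [-1.571, -0.0, -1.661]
force: [1.7, -1.9, -1.5]
width: 14.4
[561.90673507 -98.91964971 206.452082  ] [ 1.94222424 -1.99776277 -1.98868014] [-1.57038862e+00 -1.74344431e-04 -1.65878460e+00] 14.531780864159057
145.56685177821504 -88.54085438237362
```

View pics/wrist5.png

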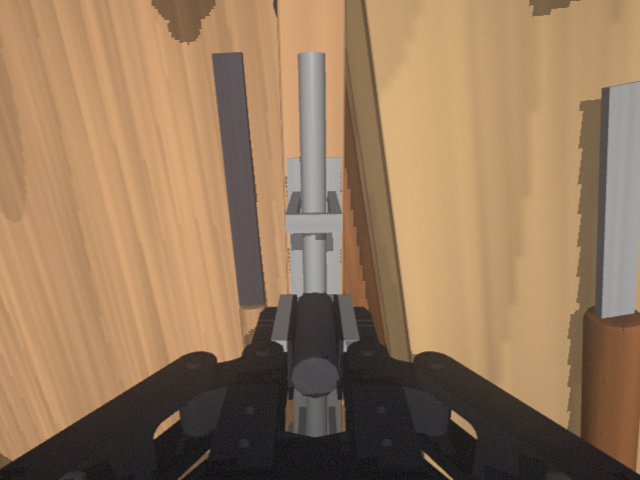

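View pics/side5.png

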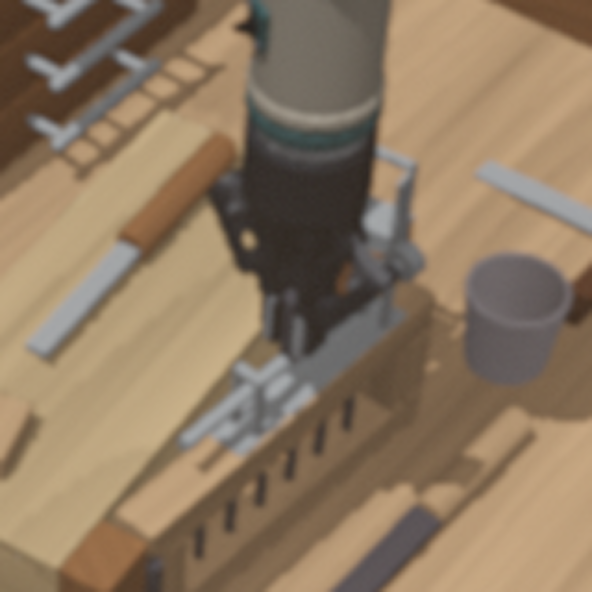

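```bash
python3 - <<'E'
from h import *
from cell import ctrl
st=ctrl.read_state(); e=st["eef_pos"]; R0=Ro.from_euler('xyz',[-np.pi/2,0,st["tool_rot"][2]]).as_matrix()
h=np.array([558.2,46.6,0]); print(e)
for k in np.arange(1,8)*.0275:
    r=Ro.from_euler('z',-k).apply((e-h)*[1,1,0]); d=r-(e-h)*[1,1,0]
    print(round(k+.1716,3),(R0.T@d/10).round(2),round(np.degrees(k),2))
E
```

```text
[561.90673507 -98.91964971 206.452082  ]
0.199 [ 0.04 -0.   -0.4 ] 1.58
0.227 [ 0.07 -0.   -0.8 ] 3.15
0.254 [ 0.09 -0.   -1.2 ] 4.73
0.282 [ 0.09 -0.   -1.6 ] 6.3
0.309 [ 0.09 -0.   -2.  ] 7.88
0.337 [ 0.07 -0.   -2.4 ] 9.45
0.364 [ 0.05 -0.   -2.8 ] 11.03
```

```bash
python3 -m inch '[0,0.04,0,-0.4,0,1.58,0, 0,0.07,0,-0.8,0,3.15,0, 0,0.09,0,-1.2,0,4.73,0, 0,0.09,0,-1.6,0,6.3,0, 0,0.09,0,-2.0,0,7.88,0, 0,0.07,0,-2.4,0,9.45,0, 0,0.05,0,-2.7,0,10.7,0, 0,0.05,0,-2.75,0,10.9,0, 0,0.05,0,-2.75,0,10.9,0, 0,0.05,0,-2.75,0,10.9,0]'
python3 - <<'E'
from h import *
from cell import ctrl,imaging
import cv2
for n in("wrist","side","top"):
    d=imaging.get_image(n); im=d["img"][:,:,::-1].copy()
    if n=="side": im=cv2.resize(im[100:300,240:440],None,fx=3,fy=3,interpolation=cv2.INTER_CUBIC)
    if n=="top": im=cv2.resize(im[170:300,270:470],None,fx=4,fy=4,interpolation=cv2.INTER_CUBIC)
    cv2.imwrite(f"pics/{n}6.png",im)
st=ctrl.read_state(); print(st["eef_pos"],st["force"],st["tool_rot"],st["width"],abs(st["qd"]).max())
h=np.array([558.2,46.6,0]); v=(st["eef_pos"]-h); a=np.degrees(np.arctan2(v[1],v[0]));print(np.hypot(*v[:2]), a, np.radians(-78.71-a))
E
```

```text
clock: 7.65
eef_pos: [534.3, -96.9, 206.3]
tool_rot: [-1.571, -0.0, -1.849]
force: [1.7, -2.2, -1.3]
width: 14.4
[534.33095125 -96.96791867 206.23532508] [ 2.40001366 -2.75176554 -1.38366099] [-1.57111858e+00 -8.42841593e-05 -1.84898300e+00] 14.624463080978277 0.0010243943181318742
145.5385816867925 -99.43943525214908 0.36179689722898256
```

View pics/wrist6.png

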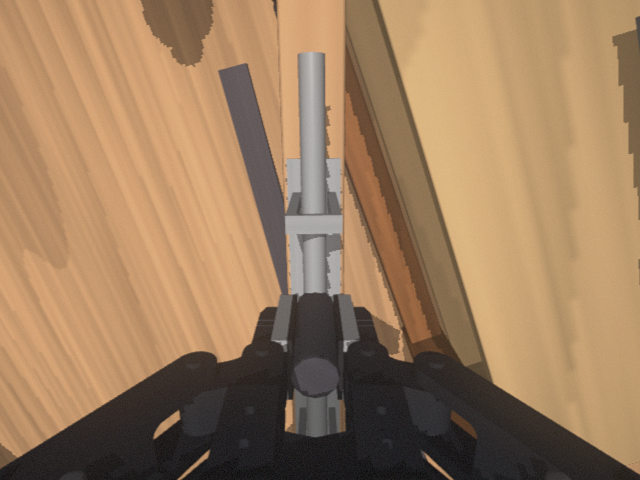

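View pics/side6.png

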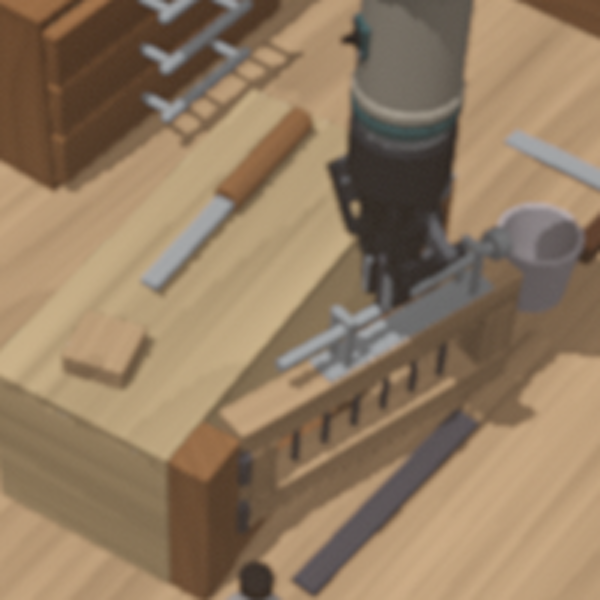

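View pics/top6.png

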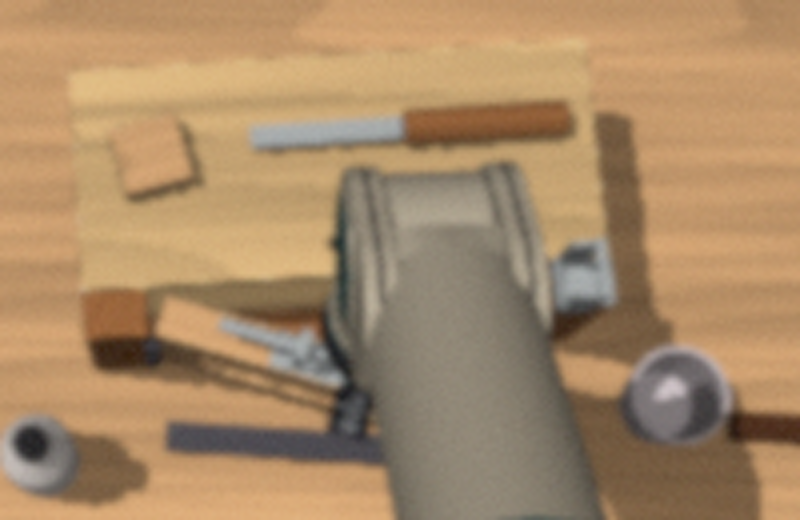

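The knob is still centred in the pads, at wrist pixel (316,375), and the bolt is drawn. The gate stands ajar in the side and top views, and the other items haven't shifted. I'm handing in while still holding.

```bash
python3 -c "
from cell import ctrl,finish_job
s=ctrl.read_state();print(s['clock'],s['eef_pos'],s['width'],s['force']);print(finish_job())"
```

```text
7.8 [534.33095125 -96.96791867 206.23532508] 14.624463080978277 [ 2.40001366 -2.75176554 -1.38366099]
the job is handed in; nothing more can be done
None
```

I pinched the knob across the gate, lifted the bolt over the lip, drew it back and swung the gate open about its hinge. I handed the job in at 7.8 s, with the gripper still holding the knob.

- **Lift and draw:** the tool rose about 11.6 mm and drew back about 43.7 mm, against the 40 mm needed. The knob stayed at the same spot between the pads in the wrist pictures, so it did not slip.
- **Gate opening:** it is about 0.36 rad from the tool's position about the hinge, and about 0.37 rad from the tool's turn. Either way that is about 10 cm at the free edge. I worked this out from the arm's readings and the wrist view; I did not measure the free edge itself in the pictures.
- **State at hand-in:** the arm was at rest, the grip read 14.6 mm on the 16 mm knob, and the force readings I took after each move stayed under 10 N.
- **Other items:** the rasp, glue, cup, chisel and offcut look unmoved in the last top and side pictures. The part of the rasp under the arm was hidden in both. The arm also hid part of the square, and I did not check the mallet again because my last crops left it out.

The one disagreement was the knob's position: the crib fit and the direct sightings differed by about 2–4 mm. The closer wrist view settled it.

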